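# Hold the wax melter's lid open for loading

## Robot

A 6-joint arm with a two-finger parallel gripper is mounted at the origin on the work surface. World frame = base frame: x ahead of the robot, y to its left, z up, the work surface at z = 0. Lengths are in m, angles in rad, forces in N, time in s.
With the tool pointing down it reaches from about 0.3 to 0.875 m from the base axis. Payload 6.4 kg.
Tool frame: the origin (TCP) lies between the finger pads; the fingertips stand ctrl.tip_extent ahead of it and the grasp point (between the pads) lies 2 mm behind it (ctrl.tip_extent is the distance from the TCP to the fingertips, in m); z points along the fingers, y is the line along which they close (so a half turn about z gives the same grasp; the last joint's range is limited). The gripper opens to 88 mm and grips with 3 to 60 N. Pads are 18 mm wide; open, the fingers measure 123 mm over their backs; the gripper's body (75 mm by 187 mm) begins 45 mm behind the grasp point.
Start: joints at [0.937, 0.181, 1.607, -0, 1.354, -0.206], TCP at [0.239, 0.523, 0.256] pointing down, gripper open.
Joint ranges: [-2.99, 2.99], [-0.89, 2.07], [0.3, 2.58], [-1.14, 4.28], [0, 2.63], [-3.12, 3.12]. Speed limits (rad/s): [2.57, 2.57, 3.01, 3.14, 3.14, 3.14].

## Interface

Orientations are given as a unit quaternion [x, y, z, w].
In Python, from cell import ctrl gives the robot as it stands. Calls block until the motion is done:
- ctrl.move_to(position, orientation): joint-space move of the TCP to a pose.
- ctrl.move_straight(position, velocity=0.15, rotation=None, contact_N=None): straight line of the TCP; rotation=None keeps the orientation; velocity is the mean speed in m/s. With contact_N (N) it stops when the force on the tool has changed by that much, and returns True; else False.
- ctrl.movej(angles): joint-space move.
- ctrl.gripper_to(opening, strength=None): finger opening in m; strength is the grip in N (None keeps the last); returns when the fingers have stopped.
- ctrl.hold(seconds).
- ctrl.ik(position, orientation): joint angles nearest the present ones, or None.
- ctrl.snapshot(name): name is "side" or "top"; returns the picture (384x512x3 uint8, red, green, blue); there is no depth.
- ctrl.camera_info(name): a dict with "fx", "fy", "cx", "cy" (pixels), "position" and "orientation" of the camera in the world. Camera axes: x right, y down, z forward; pixel columns grow to the right and rows downward; lengths in m; the calibration is good to about 2 mm. A picture is of the moment at which its call begins. camera_info takes no time and is no camera call.
A pose or a line that the arm cannot do raises ctrl.Unreachable and nothing moves.
- ctrl.hand_in(): hands the job in; it is judged then, once.
Trained networks look in the newest picture that a camera, given by its name, has taken for a name from the list of things; names that differ only in an ending like _2 or _b are one class to them, and where a whole thing is asked for, a point or a joint stands for the part that bears it (a point fixed in the world has none). Each returns a list of dicts, best first, with "conf" (0 to 1); they miss things now and then, are a little off and sometimes report something else, mostly with a low value. They report only what shows in the picture. A call takes as long as a camera call. They do not tell look-alikes from the thing itself.
- ctrl.cut_out(camera, label): "pixels" (384x512 bool, what is visible of it) and "centre" ([column, row] in pixels, amid what is visible of it).
- ctrl.landmark_of(camera, label): "centre" ([column, row] in pixels: a listed point, or the origin of a listed thing).
Readings, each from a call of its own:
- ctrl.current_t(): time.
- ctrl.current_joint_positions(): joint angles.
- ctrl.current_joint_vel(): joint speeds.
- ctrl.current_joint_torque(): joint torques, N m.
- ctrl.current_tcp_pos(): TCP position.
- ctrl.current_tcp_rot(): TCP orientation.
- ctrl.current_force(): force on the tool from outside, world axes, zero at the start.
- ctrl.current_moment(): the same for the moment, N m.
- ctrl.current_gripper_width(): finger opening in m.
- ctrl.current_grasp_force(): force on a finger pad.
Only numpy, scipy, OpenCV 4.12 (cv2) and the standard library are available. Lean on these libraries where they do the work, as an engineer would, in place of code of your own. Each camera call takes 0.05 s, during which the arm holds its last target. There are 200 camera calls.

## Task

A slab of wax is waiting in front of one of the melter's two tanks, and I need both hands to load it: open that tank's lid by its black handle and hold it open for me, at least half-way to upright, and finish while still holding it there. Tug the lid first, before touching its catch, to feel whether it is caught; if it is, slide that tank's red catch knob to the right (as you face the melter) to free it. Keep the other lid shut, leave its catch alone, and do not shift the wax, the jars and candles, the bottle or the jug.

Things in the scene. Friction and masses are not known exactly. Their poses are not given: they have to be found in the camera images.
- melter: Twin-tank bench wax melter, a fixed steel box 290 (its x) by 520 (its y) by 135 mm high; origin on the table, 150 mm behind its front face, midway along its width, z up, x from its front (robot side) to its back, y to its left. Two tanks side by side, left (centre at its y = +125 mm) and right (-125 mm), each with a lid. In front of the lids, x = -150 to -85 mm, lies a flat deck 135 mm above the table.
- left_lid (a joint): Opening of the left lid in rad: 0 shut, grows as its front edge rises, 1.35 at its stop. 0.6 to 0.9 kg; nothing props it: it falls shut when let go. Its catch hook is hidden beneath it and may be caught or not. A caught lid has play: its handle rises about 8 mm (0.04 rad), then stops hard; a free lid keeps coming, with 3 to 6 N at the handle.
- left_hinge (a point): Point on the left lid's hinge line (parallel to the melter's y axis, along the lid's rear edge), at the middle of the lid's width: melter x = +105, y = +125, 140 mm above the table. The aluminium lid is 190 (front to back) by 210 by 15 mm, its top 150 mm above the table when shut.
- left_handle (a point): Centre of the left lid's black handle: a round bar 12 mm thick, 84 mm long, parallel to the melter's y axis, carried at its ends, 72 mm clear between the supports. Lid shut: 180 mm above the table (45 above the deck), 25 mm in front of the lid's front edge, 215 mm in front of the hinge line and 40 mm above it. Moves with the lid.
- left_knob (a point): Centre of the red thumb knob of the left catch release, on the deck to the right (melter -y) of that lid's handle: 20 (melter x) by 14 (melter y) by 24 mm high, its foot 1 mm above the deck; at rest 92 mm to the right of the handle's centre and 20 mm in front of it.
- left_release (a joint): Travel of the left catch release in m: 0 to 0.003 at rest, grows as the knob is slid to the right (melter -y), 0.020 at its stop. It drags with 2 to 4 N, does not spring back and stays where it is left; slid to its stop it draws the hidden hook clear of the lid, where the hook stays.
- right_lid (a joint): Opening of the right lid in rad: 0 shut, grows as its front edge rises, 1.35 at its stop. 0.6 to 0.9 kg; nothing props it: it falls shut when let go. Its catch hook is hidden beneath it and may be caught or not. A caught lid has play: its handle rises about 8 mm (0.04 rad), then stops hard; a free lid keeps coming, with 3 to 6 N at the handle.
- right_hinge (a point): Point on the right lid's hinge line (parallel to the melter's y axis, along the lid's rear edge), at the middle of the lid's width: melter x = +105, y = -125, 140 mm above the table. The aluminium lid is 190 (front to back) by 210 by 15 mm, its top 150 mm above the table when shut.
- right_handle (a point): Centre of the right lid's black handle: a round bar 12 mm thick, 84 mm long, parallel to the melter's y axis, carried at its ends, 72 mm clear between the supports. Lid shut: 180 mm above the table (45 above the deck), 25 mm in front of the lid's front edge, 215 mm in front of the hinge line and 40 mm above it. Moves with the lid.
- right_knob (a point): Centre of the red thumb knob of the right catch release, on the deck to the right (melter -y) of that lid's handle: 20 (melter x) by 14 (melter y) by 24 mm high, its foot 1 mm above the deck; at rest 92 mm to the right of the handle's centre and 20 mm in front of it.
- right_release (a joint): Travel of the right catch release in m: 0 to 0.003 at rest, grows as the knob is slid to the right (melter -y), 0.020 at its stop. It drags with 2 to 4 N, does not spring back and stays where it is left; slid to its stop it draws the hidden hook clear of the lid, where the hook stays.
- wax_center (a point): Centre of the slab of cream-coloured wax, 90 by 140 by 45 mm, loose, lying flat on the table its centre about 70 mm in front of the melter's face, before either its left or its right tank; z up.
- jar_center (a point): Centre of an empty clear glass jar, 80 mm across and 85 mm high, standing before the other tank. Leave it alone.
- candle1_center (a point): Centre of a clear glass jar of amber wax, 84 mm across and 85 mm high with a teal wick bar on top; bystander at the right.
- candle2_center (a point): Centre of a white candle jar, 80 mm across and 95 mm high with a teal wick bar on top; bystander at the right.
- oil_center (a point): Centre of an amber glass bottle, 72 mm across and 190 mm high; bystander at the left.
- jug_center (a point): Centre of an aluminium pouring jug, 124 mm across and 150 mm high with a black handle; bystander standing on the white bench scale at the left.
Things that resemble listed ones, but are neither listed nor needed, are in the scene too. What is shaped like the part that bears wax_center but green or pink is not meant.

How it is judged:
By the outcome, as a careful person would: the job done as asked, in the order asked, and still so for the second after the job is handed in, while the arm keeps its last pose, push and grip.
It also fails if it takes over 58 s, if anything falls off the work surface, if the arm or the gripper's body presses on something with over 40 N, if the wrist force passes 120 N, or if a joint passes its speed limit or range.

## Working session

There is one attempt and no reset: what is moved stays moved. The work goes in short steps, each a Python script; the robot and the scene stay as the last script left them, time stands still between calls to the robot, and variables do not carry over. Pictures are saved under pics/ and viewed, at most 10 in all, crops included, and the job is handed in when it is done.

```bash
mkdir -p pics; ls; cat > h.py <<'E'
import numpy as np, cv2
from scipy.spatial.transform import Rotation as R
from cell import ctrl
def snap(c,f=None):
    im=ctrl.snapshot(c)
    if f: cv2.imwrite('pics/'+f,im[:,:,::-1])
    return im
def ray(c,px):
    k=ctrl.camera_info(c); d=np.array([(px[0]-k['cx'])/k['fx'],(px[1]-k['cy'])/k['fy'],1])
    return np.array(k['position']),R.from_quat(k['orientation']).apply(d)
def atz(c,px,z):
    p,d=ray(c,px); return p+d*(z-p[2])/d[2]
def proj(c,P):
    k=ctrl.camera_info(c); q=R.from_quat(k['orientation']).inv().apply(np.array(P)-k['position'])
    return np.array([k['fx']*q[0]/q[2]+k['cx'],k['fy']*q[1]/q[2]+k['cy']])
E
python3 - <<'E'
from h import *
np.set_printoptions(precision=3,suppress=True)
a=snap('top','top.png');b=snap('side','side.png')
for c in('top','side'):
    k=ctrl.camera_info(c);print(c,k)
for l,z in [('left_handle',.18),('right_handle',.18),('left_knob',.148),('right_knob',.148),('wax_center',.0225),('jar_center',.04),('left_hinge',.14),('right_hinge',.14),('melter',0)]:
  for c in('top','side'):
    for r in ctrl.landmark_of(c,l)[:3]: print(l,c,np.array(r['centre']),round(r['conf'],2),atz(c,r['centre'],z))
print(ctrl.tip_extent,ctrl.current_t(),ctrl.current_tcp_rot())
E
```

```text
pics
top {'fx': 492.98931332208525, 'fy': 492.98931332208525, 'cx': 253.974026032019, 'cy': 193.33356633901758, 'position': array([0.253, 0.014, 2.057]), 'orientation': array([-0.703,  0.708, -0.046,  0.052])}
side {'fx': 400.2276042084352, 'fy': 400.2276042084352, 'cx': 254.634016344839, 'cy': 192.14832649976907, 'position': array([ 0.335, -1.06 ,  1.191]), 'orientation': array([ 0.918, -0.072,  0.03 , -0.389])}
left_handle top [229.7 188.6] 0.67 [0.534 0.124 0.18 ]
left_handle side [261.6 163.1] 0.63 [0.549 0.132 0.18 ]
left_handle side [317.8 218.7] 0.37 [ 0.689 -0.188  0.18 ]
right_handle top [291.  196.7] 0.94 [ 0.501 -0.111  0.18 ]
right_handle top [364.2 177.2] 0.22 [ 0.574 -0.395  0.18 ]
right_handle side [259.3 214.1] 0.86 [ 0.496 -0.136  0.18 ]
left_knob top [252.2 196.7] 0.52 [0.506 0.038 0.148]
left_knob top [281.7 231.2] 0.49 [ 0.371 -0.075  0.148]
left_knob side [256.5 185.3] 0.53 [0.515 0.042 0.148]
right_knob top [314.3 212.5] 0.61 [ 0.442 -0.203  0.148]
right_knob side [248.3 237.1] 0.46 [ 0.447 -0.205  0.148]
wax_center top [199.2 265.7] 0.82 [0.24  0.258 0.022]
wax
[... 327 characters left out ...]
04 ]
jar_center side [231.1 235.6] 0.95 [ 0.396 -0.1    0.04 ]
jar_center side [255.  183.1] 0.34 [0.529 0.171 0.04 ]
left_hinge top [238.2 139.6] 0.84 [0.737 0.092 0.14 ]
left_hinge side [312.8 171.2] 0.63 [0.751 0.097 0.14 ]
left_hinge side [226.8 234.5] 0.58 [ 0.377 -0.176  0.14 ]
right_hinge top [300.9 149.4] 0.82 [ 0.695 -0.157  0.14 ]
right_hinge top [121.1 218. ] 0.47 [0.427 0.551 0.14 ]
right_hinge side [317.9 217.9] 0.59 [ 0.704 -0.15   0.14 ]
melter top [266.3 173.9] 0.75 [ 0.622 -0.021  0.   ]
melter top [310.3 207.9] 0.58 [ 0.476 -0.204  0.   ]
melter side [312.7 172.6] 0.43 [0.804 0.242 0.   ]
melter side [254.2 183. ] 0.35 [0.532 0.215 0.   ]
0.017 1.0 [0.212 0.977 0.    0.   ]
```

```bash
python3 - <<'E'
import cv2
a=cv2.imread('pics/top.png')[110:300,130:400];b=cv2.imread('pics/side.png')[110:310,150:390]
cv2.imwrite('pics/top_c.png',cv2.resize(a,None,fx=2.9,fy=2.9,interpolation=cv2.INTER_CUBIC))
cv2.imwrite('pics/side_c.png',cv2.resize(b,None,fx=3,fy=3,interpolation=cv2.INTER_CUBIC)[:600])
E
```

```text
(no output)
```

View pics/top_c.png

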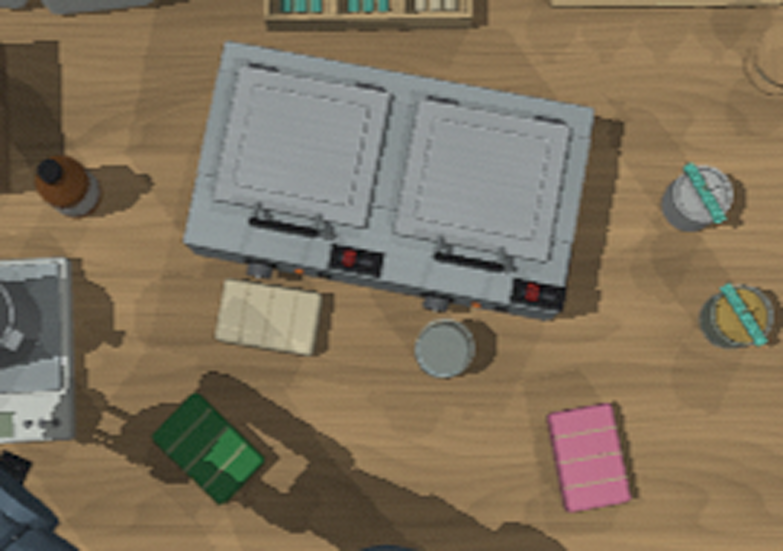

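View pics/side_c.png

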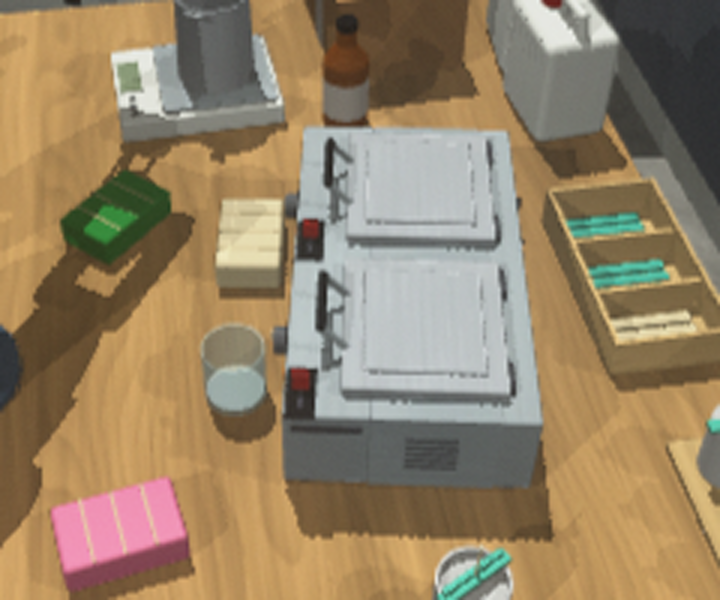

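View pics/top.png

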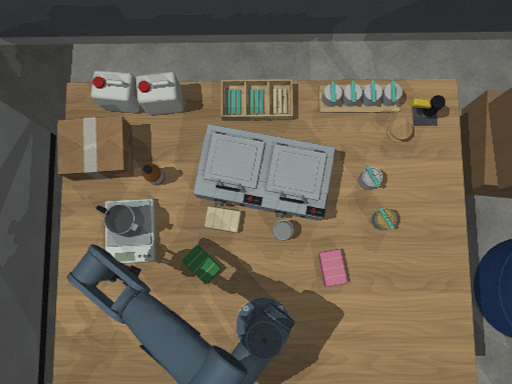

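Candidates for the wax, in full top-image pixels, are the cream slab (224,221), the green slab (199,266) and the pink slab (338,265). Only the cream one matches, and the enlarged crop shows it lying flat before the **left** tank, with the empty jar at (283,231) before the right. So it is the left lid: handle (229,188), red knob (251,199). Next I fit the melter pose and check that the arm can reach.

```bash
cat >> h.py <<'E'
def M(pose,p):  # melter -> world
    x,y,a=pose; c,s=np.cos(a),np.sin(a)
    return np.array([x+c*p[0]-s*p[1],y+s*p[0]+c*p[1],p[2]])
def down(a,flip=False,tilt=0):  # tool z down, y along melter x
    y=np.array([np.cos(a),np.sin(a),0])*(-1 if flip else 1); z=np.array([0,0,-1.])
    return R.from_matrix(np.c_[np.cross(y,z),y,z])
def arc(th): # handle in melter frame
    return np.array([.105-.215*np.cos(th)+.04*np.sin(th),.125,.14+.215*np.sin(th)+.04*np.cos(th)])
E
python3 - <<'E'
from h import *
from scipy.optimize import least_squares
np.set_printoptions(precision=4,suppress=True)
P={'lh':(-.11,.125,.18),'rh':(-.11,-.125,.18),'lk':(-.13,.0315,.16),'rk':(-.13,-.2185,.16),'lg':(.105,.125,.14),'rg':(.105,-.125,.14)}
obs=[('top','lh',(229.7,188.6)),('top','rh',(291,196.7)),('side','lh',(261.6,163.1)),('side','rh',(259.3,214.1)),
('top','lg',(238.2,139.6)),('top','rg',(300.9,149.4)),('side','lg',(312.8,171.2)),('side','rg',(317.9,217.9))]
for c in('top','side'):
    im=cv2.imread(f'pics/{c}.png').astype(int); m=((im[:,:,2]>110)&(im[:,:,1]<60)&(im[:,:,0]<60)).astype(np.uint8)
    n,_,st,ce=cv2.connectedComponentsWithStats(m)
    cs=[(tuple(ce[i]),st[i,4]) for i in range(1,n) if st[i,4]>4 and 230<ce[i][0]<330 and 170<ce[i][1]<250]
    print(c,cs)
    cs=[q[0] for q in cs]; cs.sort(key=lambda q:q[1])
    if len(cs)==2: obs+=[(c,'lk',cs[0]),(c,'rk',cs[1])]
f=lambda p:np.concatenate([proj(c,M(p,P[k]))-o for c,k,o in obs])
s=least_squares(f,[.62,-.01,-.16],loss='soft_l1')
print(s.x);np.save('pose.npy',s.x)
for o,r in zip(obs,f(s.x).reshape(-1,2)):print(o[0],o[1],r)
p=s.x
for fl in(0,1):
  q=down(p[2],fl).as_quat(); print('flip',fl)
  for th in(0,.5,.9,1.05,1.2):
    w=M(p,arc(th)); print(th,w,ctrl.ik(w,q))
E
```

```text
top [((np.float64(249.71428571428572), np.float64(197.85714285714286)), np.int32(7))]
side [((np.float64(253.1), np.float64(184.3)), np.int32(10)), ((np.float64(249.5), np.float64(234.0)), np.int32(16))]
[ 0.6226 -0.013  -0.1792]
top lh [-1.4969 -0.6999]
top rh [1.3117 2.1736]
side lh [-3.0457  0.6285]
side rh [-1.9436 -4.0607]
top lg [ 0.2418 -2.7104]
top rg [-0.548  -2.1351]
side lg [-0.3471  1.0542]
side rg [0.2232 0.9599]
side lk [-0.2652 -0.7232]
side rk [1.3208 0.3888]
flip 0
0 [0.5367 0.1296 0.18  ] [ 0.022   0.2106  1.7339 -0.      1.1971  0.2012]
0.5 [0.5814 0.1215 0.2782] [ 0.0064  0.2046  1.5331 -0.      1.4039  0.1856]
0.9 [0.6475 0.1096 0.3333] [-0.0127  0.3125  1.2916 -0.      1.5374  0.1664]
1.05 [0.6771 0.1042 0.3464] [-0.0201  0.3727  1.1886 -0.      1.5802  0.1591]
1.2 [0.7082 0.0986 0.3549] [-0.0272  0.4415  1.0804 -0.      1.6197  0.152 ]
flip 1
0 [0.5367 0.1296 0.18  ] [ 0.022   0.2106  1.7339 -0.      1.1971 -2.9404]
0.5 [0.5814 0.1215 0.2782] [ 0.0064  0.2046  1.5331 -0.      1.4039 -2.956 ]
0.9 [0.6475 0.1096 0.3333] [-0.0127  0.3125  1.2916 -0.      1.5374 -2.9752]
1.05 [0.6771 0.1042 0.3464] [-0.0201  0.3727  1.1886 -0.      1.5802 -2.9825]
1.2 [0.7082 0.0986 0.3549] [-0.0272  0.4415  1.0804 -0.      1.6197 -2.9896]
```

```bash
python3 - <<'E'
from h import *
from scipy.optimize import least_squares
np.set_printoptions(precision=4,suppress=True)
C=[(.14,.26,.135),(.14,-.26,.135),(-.15,-.26,.135),(-.15,.26,.135)]
P=[(-.11,.125,.18),(-.11,-.125,.18),(.105,.125,.14),(.105,-.125,.14)]
T=dict(top=[(207.9,124.8),(334.1,147.2),(323,216),(194.5,193.8)],side=[(319.3,153.3),(330.3,250),(245,249.3),(251,152.7)])
N=dict(top=[(229.7,188.6),(291,196.7),(238.2,139.6),(300.9,149.4)],side=[(261.6,163.1),(259.3,214.1),(312.8,171.2),(317.9,217.9)])
obs=[(c,P_,o) for c in T for P_,o in list(zip(C,T[c]))+list(zip(P,N[c]))]
obs+=[('side',(-.13,.0315,.16),(253.1,184.3)),('side',(-.13,-.2185,.16),(249.5,234)),('top',(-.13,.0315,.16),(250.2,198.2))]
f=lambda p:np.concatenate([proj(c,M(p,k))-o for c,k,o in obs])
s=least_squares(f,np.load('pose.npy'),loss='soft_l1')
print(s.x,M(s.x,arc(0)));np.save('pose.npy',s.x);p=s.x
print(f(p).reshape(-1,2))
out=[]
for c in('top','side'):
  im=cv2.resize(cv2.imread(f'pics/{c}.png'),None,fx=4,fy=4,interpolation=cv2.INTER_CUBIC)
  for L in (C,[(-.11,.083,.18),(-.11,.167,.18)],[(-.11,-.083,.18),(-.11,-.167,.18)],[(-.14,.04,.16),(-.12,.04,.16),(-.12,.026,.16),(-.14,.026,.16)],[(-.085,.02,.15),(.105,.02,.15),(.105,.23,.15),(-.085,.23,.15)]):
    cv2.polylines(im,[np.int32([(proj(c,M(p,q))+.5)*4 for q in L])],True,(0,255,0),1)
  out.append(im[480:880,740:1360] if c=='top' else im[580:1020,940:1360])
cv2.imwrite('pics/ov_top.png',out[0]);cv2.imwrite('pics/ov_side.png',out[1])
h=np.full((440,790,3),0,np.uint8);a=cv2.resize(out[0],(400,258));h[:258,:400]=a;h[:440,400:790]=out[1][:,:390];cv2.imwrite('pics/ov.png',h)
E
```

```text
[ 0.6221 -0.0132 -0.185 ] [0.5369 0.1299 0.18  ]
[[-0.6113 -1.6949]
 [ 1.2267 -1.9594]
 [ 0.7981  0.6761]
 [-1.1994 -0.3476]
 [-1.5741 -0.7697]
 [ 1.1703  2.4751]
 [ 0.4764 -2.724 ]
 [-0.3717 -1.795 ]
 [-0.9749 -0.8733]
 [ 1.408   0.7093]
 [-1.1507 -0.6408]
 [-1.1636 -1.5127]
 [-2.9889  0.5732]
 [-2.2993 -4.1391]
 [-0.275   1.2062]
 [-0.1072  1.1449]
 [-0.3486 -0.807 ]
 [ 0.7904  0.2721]
 [ 0.9641 -0.3904]]
```

View pics/ov_top.png

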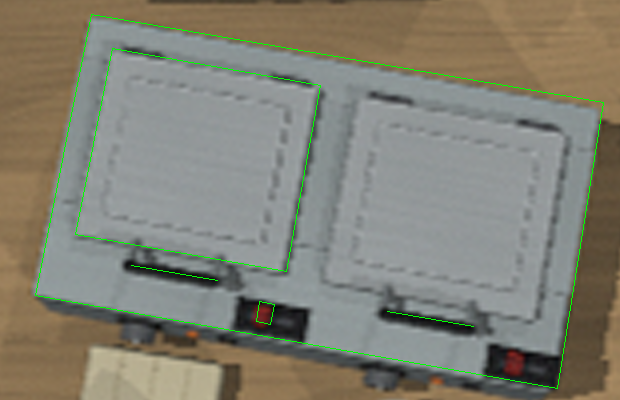

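View pics/ov_side.png

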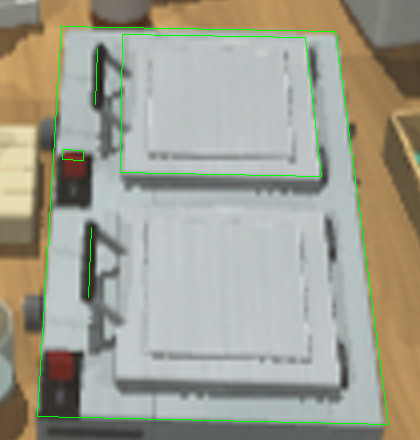

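The overlay matches within a few mm: green lines sit on the left handle bar, lid edges and knob. Approach, grip and tug.

```bash
python3 - <<'E'
from h import *
np.set_printoptions(precision=4,suppress=True)
p=np.load('pose.npy');q=down(p[2]).as_quat();h=M(p,arc(0))
ctrl.gripper_to(.055,20)
ctrl.move_to(h+[0,0,.08],q)
print('contact',ctrl.move_straight(h-[0,0,.002],.1,contact_N=6),ctrl.current_tcp_pos(),ctrl.current_t())
f0=np.array(ctrl.current_force())
ctrl.gripper_to(0,25)
print('w',ctrl.current_gripper_width(),ctrl.current_grasp_force(),ctrl.current_force()-f0,ctrl.current_tcp_pos())
z0=ctrl.current_tcp_pos()
d=M(p,arc(.1))-M(p,arc(0))
c=ctrl.move_straight(z0+d,.03,contact_N=15)
print('tug',c,ctrl.current_tcp_pos()-z0,ctrl.current_force()-f0,ctrl.current_gripper_width(),ctrl.current_t())
E
```

```text
contact False [0.5374 0.13   0.1786] 4.4083
w 0.010441621245055674 24.283349253237247 [-3.2631  0.9622  4.3923] [0.5366 0.13   0.1781]
tug True [ 0.0014 -0.0003  0.0076] [ 3.6542  0.1587 -4.4056] 0.010692724087425361 5.6
```

```bash
python3 - <<'E'
from h import *
np.set_printoptions(precision=4,suppress=True)
p=np.load('pose.npy')
z0=ctrl.current_tcp_pos();d=M(p,arc(.1))-M(p,arc(.04))
c=ctrl.move_straight(z0+d,.03,contact_N=15)
print('tug',c,ctrl.current_tcp_pos()-z0,ctrl.current_force(),ctrl.current_gripper_width(),ctrl.current_t())
snap('side','tug.png')
E
```

```text
tug True [ 0.0001 -0.      0.0002] [ 3.9363 -0.0438 -5.3287] 0.010580732903476577 5.8667
```

The tug stops hard after about 8 mm, and a second pull gains nothing, so the lid is caught. I set it back down, release the handle and slide the red knob right.

```bash
python3 - <<'E'
from h import *
np.set_printoptions(precision=4,suppress=True)
p=np.load('pose.npy');q=down(p[2]).as_quat()
ctrl.move_straight([.5368,.13,.1785],.04)
ctrl.gripper_to(.055,20)
ctrl.move_straight([.5368,.13,.25],.15)
ctrl.gripper_to(0,20)
k=lambda y,z:M(p,(-.130,y,z))
ctrl.move_straight(k(.062,.25),.15)
print('down',ctrl.move_straight(k(.062,.159),.1,contact_N=6),ctrl.current_tcp_pos())
f0=ctrl.current_force();s=ctrl.current_tcp_pos()
c=ctrl.move_straight(k(.005,.159),.03,contact_N=12)
e=ctrl.current_tcp_pos();
inv=lambda w:R.from_euler('z',-p[2]).apply(w-np.array([p[0],p[1],0]))
print('push',c,inv(s),inv(e),ctrl.current_force()-f0,ctrl.current_t(),ctrl.current_gripper_width())
im=snap('side','knob.png')
cv2.imwrite('pics/knob_c.png',cv2.resize(im[130:260,210:350,::-1],None,fx=4,fy=4,interpolation=cv2.INTER_CUBIC))
E
```

```text
down False [0.5062 0.0717 0.1597]
push True [-0.1295  0.0621  0.1597] [-0.1301  0.0351  0.1591] [1.2332 5.2414 2.4096] 11.2417 0.00027103855384479205
```

View pics/knob_c.png

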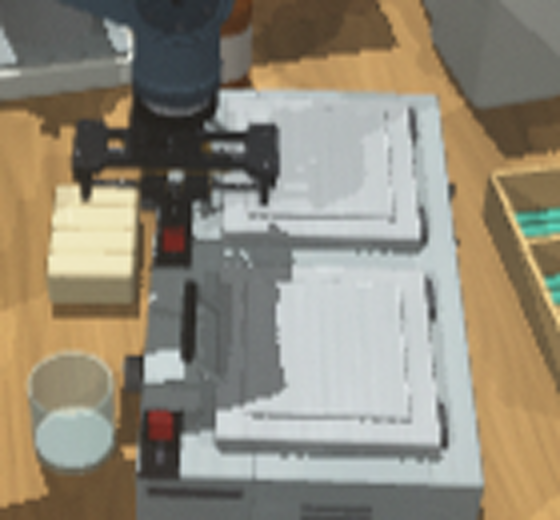

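The picture shows the fingers behind the left knob, now at crop (173,238), and everything else in place. I push on to make sure it is at its stop.

```bash
python3 - <<'E'
from h import *
np.set_printoptions(precision=4,suppress=True)
p=np.load('pose.npy')
inv=lambda w:R.from_euler('z',-p[2]).apply(w-np.array([p[0],p[1],0]))
k=lambda y,z:M(p,(-.130,y,z))
for n in (14,22):
  c=ctrl.move_straight(k(.005,.159),.02,contact_N=n)
  print(c,inv(ctrl.current_tcp_pos()),ctrl.current_force(),ctrl.current_t())
im=snap('side').astype(int)
for c,im in(('side',im),('top',snap('top').astype(int))):
  m=((im[:,:,0]>110)&(im[:,:,1]<60)&(im[:,:,2]<60)).astype(np.uint8)
  n,_,st,ce=cv2.connectedComponentsWithStats(m)
  for i in range(1,n):
    if st[i,4]>4 and 230<ce[i][0]<330 and 170<ce[i][1]<250: print(c,ce[i],st[i],inv(atz(c,ce[i],.155)))
E
```

```text
True [-0.1301  0.0351  0.1591] [1.7511 5.2652 2.5281] 11.7833
True [-0.1302  0.0349  0.1592] [2.728  6.1582 1.8588] 12.35
side [250.2727 235.4091] [247 233   6   6  22] [-0.1301 -0.2193  0.155 ]
```

```bash
python3 - <<'E'
from h import *
np.set_printoptions(precision=4,suppress=True)
p=np.load('pose.npy')
ctrl.move_straight(M(p,(-.130,.045,.159)),.1)
ctrl.move_straight(M(p,(-.130,.050,.25)),.15)
ctrl.gripper_to(.055,20)
g=np.array([.5368,.13,.1783])
ctrl.move_straight([g[0],g[1],.25],.15)
print(ctrl.move_straight(g,.1,contact_N=6))
ctrl.gripper_to(0,25)
z0=ctrl.current_tcp_pos();print(z0,ctrl.current_gripper_width(),ctrl.current_force())
off=z0-M(p,arc(0))
for th in np.arange(.05,.36,.05):
  c=ctrl.move_straight(M(p,arc(th))+off,.06,contact_N=25)
  print(round(th,2),c,ctrl.current_tcp_pos()-M(p,arc(th))-off,ctrl.current_force(),ctrl.current_moment(),ctrl.current_gripper_width(),ctrl.current_t())
  if c: break
E
```

```text
False
[0.5366 0.1301 0.1784] 0.010769705214339065 [-2.3568  0.0007  2.8198]
0.05 False [-0.0001 -0.     -0.0001] [ 0.8384 -0.1175 -6.0328] [-0.0031  0.0669 -0.0735] 0.010484746892424035 16.9917
0.1 False [ 0.     -0.0001  0.0001] [ 0.8023 -0.4127 -3.9267] [-0.1206  0.099   0.0111] 0.010544836055217555 17.325
0.15 False [ 0.0002 -0.0001  0.0002] [ 1.8685 -0.3197 -6.0236] [-0.2314 -0.0565 -0.0599] 0.01057030680377613 17.6583
0.2 False [ 0.0003 -0.0002  0.0002] [ 2.7642 -0.7298 -6.2991] [-0.3031 -0.2741 -0.0488] 0.010346615018395419 17.9917
0.25 False [ 0.0003 -0.0002 -0.0002] [ 5.019  -2.3302 -7.5488] [-0.3859 -0.4687 -0.0726] 0.010298265387831919 18.325
0.3 False [ 0.0004 -0.0003 -0.0004] [ 5.6072 -2.1838 -8.1257] [-0.3917 -0.615  -0.0564] 0.010085361206010073 18.6583
0.35 False [ 0.0004 -0.0004 -0.0006] [ 8.2815 -2.764  -9.3753] [-0.4615 -0.7865 -0.0569] 0.010621780004542482 18.9917
```

```bash
python3 - <<'E'
from h import *
np.set_printoptions(precision=4,suppress=True)
p=np.load('pose.npy')
off=np.array([.5366,.1301,.1784])-M(p,arc(0))
for th in np.arange(.4,1.06,.05):
  r=M(p,arc(th))-M(p,(.105,.125,.14)); r/=np.linalg.norm(r)
  fr=ctrl.current_force()@r
  off=off+r*np.clip(fr*2e-4,-.0015,.0015)
  c=ctrl.move_straight(M(p,arc(th))+off,.07,contact_N=25)
  print(round(th,2),c,round(fr,1),ctrl.current_force(),ctrl.current_moment(),round(ctrl.current_gripper_width(),4),round(ctrl.current_t(),1))
  if c: break
print(off)
for c in('side','top'):
  im=snap(c,f'open_{c}.png')
cv2.imwrite('pics/open_c.png',cv2.resize(cv2.imread('pics/open_side.png')[60:300,140:400],None,fx=2.4,fy=2.4,interpolation=cv2.INTER_CUBIC))
E
```

```text
0.4 False -12.4 [-2.8721 -3.7565 -2.3179] [-0.5627  0.6322 -0.0527] 0.0103 19.3
0.45 False 0.3 [-2.6729 -4.8099 -3.3466] [-0.7558  0.6636 -0.0113] 0.0102 19.6
0.5 False -0.8 [-2.4318 -5.4777 -4.0473] [-0.7503  0.5343 -0.0209] 0.0101 19.9
0.55 False -1.7 [-2.1299 -5.7296 -3.362 ] [-0.8034  0.4909 -0.1156] 0.0102 20.2
0.6 False -1.6 [-2.2506 -4.8835 -5.5877] [-0.8608  0.4995 -0.098 ] 0.0098 20.5
0.65 False -3.3 [-2.868  -5.4312 -2.8119] [-0.8888  0.6424 -0.0591] 0.0095 20.8
0.7 False -1.0 [-2.7484 -5.3468 -3.1936] [-0.8958  0.6061 -0.0289] 0.0093 21.1
0.75 False -1.5 [-2.0702 -5.8657 -4.2768] [-0.9958  0.5461 -0.1034] 0.0095 21.5
0.8 False -3.0 [-2.6225 -5.9856 -2.1177] [-1.0089  0.6364 -0.0693] 0.009 21.8
0.85 False -1.1 [-1.8041 -6.6497 -3.316 ] [-1.0262  0.6019 -0.0182] 0.0097 22.1
0.9 False -2.7 [-3.3136 -7.2577 -3.464 ] [-1.0598  0.6239 -0.0591] 0.009 22.4
0.95 False -2.3 [-2.6062 -7.0288 -3.5841] [-1.0418  0.6275 -0.058 ] 0.0091 22.7
1.0 False -2.8 [-3.2633 -6.7408 -2.176 ] [-1.0915  0.6796 -0.0261] 0.009 23.0
1.05 False -1.4 [-3.5673 -8.1284 -4.2223] [-1.1349  0.65   -0.0175] 0.0092 23.3
[ 0.0034 -0.0005 -0.0062]
```

View pics/open_c.png

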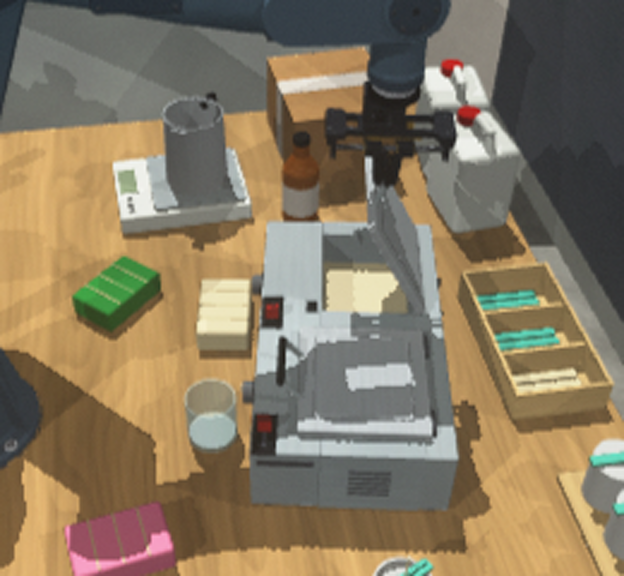

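The left lid stands open at about 1.05 rad in the gripper, crop (395,230). The right lid is shut, and the wax (225,315) and the bystanders have not moved. I check the hold once and hand in.

```bash
python3 - <<'E'
from h import *
a=ctrl.current_tcp_pos();ctrl.hold(1.0)
print(ctrl.current_tcp_pos()-a,ctrl.current_gripper_width(),ctrl.current_grasp_force(),ctrl.current_force(),ctrl.current_t())
if ctrl.current_grasp_force()>10: print(ctrl.hand_in())
E
```

```text
[-6.89653990e-05 -1.83631558e-05 -6.34391769e-05] 0.009056988327402113 25.017735958099365 [-2.66858919 -7.85496795 -3.84468043] 24.4083
the job is handed in; nothing more can be done
None
```

The job is handed in: a tug showed the left lid was caught, so I slid its red catch knob right to the stop, opened the lid to about 1.05 rad and am holding it there by its handle; the other lid, its catch, the wax and the bystanders were left alone.

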